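# Check the plunger of the medium tool setter

### The job

Three tool setters of different heights stand on the worktop. Check that the plunger of the medium-height one (neither the tallest nor the shortest) moves freely: with the fingertips press its pad gently down about half of its 10 mm travel, keep it down for a good second, then let it spring back up and withdraw. Leave the setter standing where it is, do not lift or shove it, and do not touch the other two setters or the ring, bearing, knob and cutter block beside them.

Things in the scene. Friction and masses are not known exactly. Their poses are not given: they have to be found in the camera images.
- setter_short: the short tool setter of three, standing loose on the worktop: a round steel body 50 mm in diameter and 38 mm high, with a 26 mm round dark pad on a stem above it; 55 mm high overall to the pad's top. Origin: centre of its underside; z up. A small socket stub sticks out 3 mm beyond its side towards its own -x
- pad_short (a point): centre of the top face of the pad of the short setter (flat disc, 26 mm in diameter, 5 mm thick, 55 mm above the worktop when up); moves down with the plunger
- plunger_short (a joint): how far the plunger of the short setter is pressed, m: 0 = up, 0.010 = at the bottom. It yields to about 2 N, takes 0.5 N more for each millimetre, 7 N at the bottom, and springs back up by itself
- setter_medium: the medium tool setter of three, standing loose on the worktop: a round steel body 50 mm in diameter and 63 mm high, with a 26 mm round dark pad on a stem above it; 80 mm high overall to the pad's top. Origin: centre of its underside; z up. A small socket stub sticks out 3 mm beyond its side towards its own -x
- pad_medium (a point): centre of the top face of the pad of the medium setter (flat disc, 26 mm in diameter, 5 mm thick, 80 mm above the worktop when up); moves down with the plunger
- plunger_medium (a joint): how far the plunger of the medium setter is pressed, m: 0 = up, 0.010 = at the bottom. It yields to about 2 N, takes 0.5 N more for each millimetre, 7 N at the bottom, and springs back up by itself
- setter_tall: the tall tool setter of three, standing loose on the worktop: a round steel body 50 mm in diameter and 88 mm high, with a 26 mm round dark pad on a stem above it; 105 mm high overall to the pad's top. Origin: centre of its underside; z up. A small socket stub sticks out 3 mm beyond its side towards its own -x
- pad_tall (a point): centre of the top face of the pad of the tall setter (flat disc, 26 mm in diameter, 5 mm thick, 105 mm above the worktop when up); moves down with the plunger
- plunger_tall (a joint): how far the plunger of the tall setter is pressed, m: 0 = up, 0.010 = at the bottom. It yields to about 2 N, takes 0.5 N more for each millimetre, 7 N at the bottom, and springs back up by itself
- collar: plain steel spacer ring, 49 mm across, 30 mm high; loose bystander; origin at the centre of its underside
- knob_spare: black ribbed knob lying stud up, 49 mm across, 50 mm high; loose bystander; origin at the centre of its underside
- cutter_head: round steel cutter block, 70 mm across, 40 mm high; loose bystander; origin at the centre of its underside
- bearing_loose: ball bearing lying flat, 52 mm across, 15 mm high; loose bystander; origin at the centre of its underside

How it is judged:
On the way:
1. the fingertips hold the medium setter's plunger at least 3 mm down for 0.8 s (value of joint plunger_medium above 0.003 m and contact force between the fingers and setter_medium above 1 N), for 0.8 s.
At the end, for the whole second after the job is handed in: All three plungers are up again (within 1 mm); the medium setter stands upright, at rest, within 10 mm of where it stood; the other setters and the four bystander parts are upright within 10 mm of where they were (distance of each of setter_medium, setter_short, setter_tall, collar, knob_spare, cutter_head, bearing_loose from where it was at the start of the episode below 0.01 m and angle between each of setter_medium, setter_short, setter_tall, collar, knob_spare, cutter_head, bearing_loose's own z axis and vertical below 0.05 rad and linear speed of setter_medium below 0.01 m/s and value of joint each of plunger_short, plunger_medium, plunger_tall below 0.001 m); the robot touches nothing.
It fails at once if the medium setter is pressed or struck with more than 20 N (contact force between any of the fingers, the arm and setter_medium above 20 N).
It fails at once if the medium setter is lifted more than 6 mm, tipped, or shoved more than 15 mm (height (world z) of setter_medium above 0.006 m or angle between setter_medium's own z axis and vertical above 0.15 rad or distance of setter_medium from where it was at the start of the episode above 0.015 m).
It fails at once if another setter is touched or its plunger pressed (contact force between any of the fingers, the arm and setter_short above 0.5 N or contact force between any of the fingers, the arm and setter_tall above 0.5 N or value of joint any of plunger_short, plunger_tall above 0.0015 m).
It fails at once if a bystander part is touched (contact force between any of the fingers, the arm and collar above 0.5 N or contact force between any of the fingers, the arm and knob_spare above 0.5 N or contact force between any of the fingers, the arm and cutter_head above 0.5 N or contact force between any of the fingers, the arm and bearing_loose above 0.5 N).
It also fails if it takes over 35 s, if anything falls off the work surface, if the arm or the gripper's body presses on something with over 40 N, if the wrist force passes 120 N, or if a joint passes its speed limit or range.

### The arm

A 6-joint arm with a two-finger parallel gripper is mounted at the origin on a cart in front of the work surface, level with it; the furniture and walls round the work are solid. World frame = base frame: x ahead of the robot, y to its left, z up, the work surface at z = 0. Lengths are in m, angles in rad, forces in N, time in s.
With the tool pointing down it reaches from about 0.275 to 0.825 m from the base axis. Payload 4.9 kg.
Tool frame: the origin (TCP) lies at the very end of the fingers, on their centre line; the grasp point (between the pads) lies 19 mm behind it; z points along the fingers, y is the line along which they close (so a half turn about z gives the same grasp; the last joint's range is limited). The gripper opens to 85 mm and grips with 20 to 120 N. Pads are 22 mm wide; open, the fingers measure 114 mm over their backs; the gripper's body (76 mm by 85 mm) begins 54 mm behind the grasp point. The pads swing forward as they close: fully open they stand 13 mm farther back than shut.
Start: joints at [-1.284, 0.326, -0.193, 1.052, 0, 1.437], TCP at [0.225, -0.502, 0.231] pointing down, gripper open.
Joint ranges: [-2.65, 2.65], [-0.97, 1.79], [-1.3, 1.35], [-1.93, 2.1], [-1.47, 1.37], [-3.14, 3.14]. Speed limits (rad/s): [2.57, 2.57, 3.14, 3.14, 3.14, 3.14].

### API

Orientations are given as a 3x3 rotation matrix whose columns are the frame's x, y, z axes.
In Python, from cell import * gives the robot as it stands.
- The arm moves only by the tool apply_moves, never from a script. Its argument "commands" is a list of rows, each a list of 3 entries, a list of its own where there are three numbers: the turn, a rotation vector about the tool's x, y, z in degrees, then the shift along the tool's x, y, z in mm, then the gripper's target within -1 to 1 (shut at 1, half-way at 0, fully open at -1). A call has 1 to 12 rows; each row is the pose to reach, as a shift and turn from the pose commanded when the call began, along the tool's axes at that moment; what a row does not reach only later rows make up. A row lasts 1/10 s, in which the tool goes at most 50 mm and 8.59 degrees, less where a joint would pass 70% of its speed; a pose out of reach is approached as far as the arm can. A call with a gripper value outside its range is refused whole. The fingers move at their own pace and stop on an object; the grip force is fixed at half the most. Time passes only in rows, so rows that repeat a pose let the fingers close. It gives the time, the measured TCP pose, the force, the opening and the grip force at its end, in the units of the state.
- read_state(): the state, without advancing time (a new reading comes with each control period).
- camera(name): name is "scene" or "top" or "wrist"; returns the picture (420x560x3 uint8, blue, green, red); there is no depth.
- camera_params(name): a dict with "fx", "fy", "cx", "cy" (pixels), "k1" (the pictures are not rectified: a ray, as slopes to the right and down, at radius r is drawn at 1 + k1 r^2 times it, then the intrinsics apply), "R" (3x3) and "t" (3): a world point X has camera coordinates R X + t; the wrist camera has in their place "hand_eye" (4x4, takes a point from camera to tool coordinates, whose origin is the TCP and whose axes are the flange's). Camera axes: x right, y down, z forward; pixel columns grow to the right and rows downward; lengths in m; the calibration is good to about 2 mm. A picture is of the moment at which its call begins: read the wrist's pose just before it. camera_params takes no time and is no camera call.
- sign_off(): hands the job in; it is judged then, once.
The state is a dict: "t": time; "qpos": joint angles; "dq": joint speeds; "tau": joint torques, N m; "position": TCP position; "tool_rot": TCP orientation; "force": force on the tool from outside, world axes, zero at the start; "torque": the same for the moment, N m; "grip_width": opening from 0.0 (shut) to 1.0 (fully open); "finger_force": force on a finger pad.
Only numpy, scipy, OpenCV 4.12 (cv2) and the standard library are available. Lean on these libraries where they do the work, as an engineer would, in place of code of your own. Each camera call takes 0.05 s, during which the arm holds its last target. There are 200 camera calls.

## Working session

There is one attempt and no reset: what is moved stays moved. The work goes in short steps, Python scripts to look and compute and a tool call to move; the robot and the scene stay as the last step left them, time stands still between calls to the robot, and variables do not carry over. Pictures are saved under pics/ and viewed, at most 10 in all, crops included, and the job is handed in when it is done.

Besides the shell and the picture viewer there is one more tool, called after ">>>" as name(argument=value, ...), one argument or row to a line, values as JSON. apply_moves: Moves the arm, as the interface text tells. Its arguments: {"type":"object","properties":{"commands":{"type":"array"}},"required":["commands"]}

```bash
mkdir -p pics; ls
python3 - <<'E'
from cell import *
import cv2
for n in("scene","top"):
    cv2.imwrite(f"pics/{n}0.png",camera(n)); print(n,camera_params(n))
s=read_state();print(s)
E
```

```text
pics
scene {'fx': 460.24606995596434, 'fy': 460.24606995596434, 'cx': 281.02464594277575, 'cy': 208.76513539751053, 'k1': -0.1295930385193036, 'R': array([[-0.87306838, -0.48704344, -0.02324423],
       [-0.23046668,  0.45420284, -0.86057242],
       [ 0.42969374, -0.74598155, -0.50879742]]), 't': array([0.54267919, 0.15925535, 0.73783452])}
top {'fx': 405.48698584977217, 'fy': 405.48698584977217, 'cx': 274.4908685839024, 'cy': 208.68176667802632, 'k1': -0.0019052167188691996, 'R': array([[ 0.00589645, -0.99976056,  0.02107258],
       [-0.99558189, -0.00784402, -0.09356908],
       [ 0.09371197, -0.02042776, -0.99538976]]), 't': array([0.07085058, 0.57839907, 0.91160351])}
{'t': 0.1, 'qpos': array([-1.28419767e+00,  3.26895642e-01, -1.93446905e-01,  1.05201844e+00,
        2.36303499e-05,  1.43660273e+00]), 'dq': array([-0.00100213, -0.00101696,  0.0016571 , -0.00044598, -0.00096863,
        0.00130002]), 'tau': array([ 3.08874922e-03, -4.44237363e+01,  2.63039035e+01,  7.87260826e-03,
       -5.52751146e-06,  5.77233578e-06]), 'position': array([ 0.22454114, -0.50151939,  0.23058009]), 'tool_rot': array([[ 9.12765661e-01,  4.08483380e-01, -4.19650213e-04],
       [ 4.08483529e-01, -9.12764446e-01,  1.50752247e-03],
       [ 2.32756081e-04, -1.54743495e-03, -9.99998776e-01]]), 'force': array([-0.58119879,  0.33673029, -0.41222768]), 'torque': array([0.03629403, 0.03370752, 0.01115745]), 'finger_force': 0.0, 'grip_width': 0.9975433776973809}
```

View pics/scene0.png

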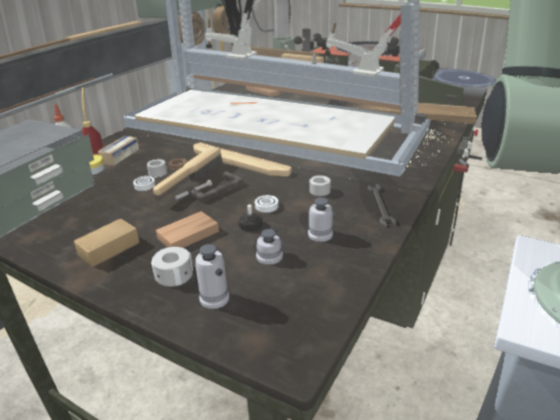

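View pics/top0.png

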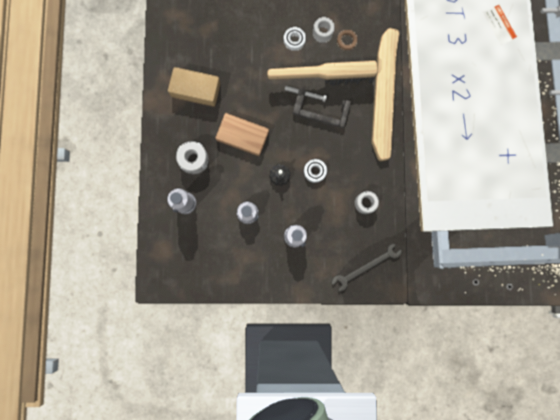

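The scene view shows three setters: tall with its pad near (208,250), short near (268,236), and medium near (320,204). In the top view they are at about (180,199), (247,211) and (295,236). I'll locate the pads by mask in both views and triangulate.

```bash
cat > h.py <<'E'
import numpy as np, cv2
from cell import *
def ray(n,uv):
    p=camera_params(n); K=np.array([[p['fx'],0,p['cx']],[0,p['fy'],p['cy']],[0,0,1]])
    x=cv2.undistortPoints(np.array([[uv]],float),K,np.array([p['k1'],0,0,0.]))[0,0]
    d=p['R'].T@np.r_[x,1]; return -p['R'].T@p['t'],d/np.linalg.norm(d)
def plane(n,uv,z):
    o,d=ray(n,uv); return o+d*(z-o[2])/d[2]
def tri(rs):
    A=sum(np.eye(3)-np.outer(d,d) for o,d in rs); b=sum((np.eye(3)-np.outer(d,d))@o for o,d in rs)
    X=np.linalg.solve(A,b); return X,[np.linalg.norm(np.cross(X-o,d)) for o,d in rs]
E
python3 - <<'E'
import cv2,numpy as np
a=cv2.imread('pics/scene0.png');b=cv2.imread('pics/top0.png')
S=[(208,252),(268,238),(320,206)];T=[(180,200),(247,211),(295,236)]
f=lambda i,c:cv2.resize(i[c[1]-20:c[1]+20,c[0]-20:c[0]+20],None,fx=6.5,fy=6.5,interpolation=cv2.INTER_NEAREST)
cv2.imwrite('pics/crops.png',np.vstack([np.hstack([f(a,c) for c in S]),np.hstack([f(b,c) for c in T])]))
E
```

```text
(no output)
```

View pics/crops.png

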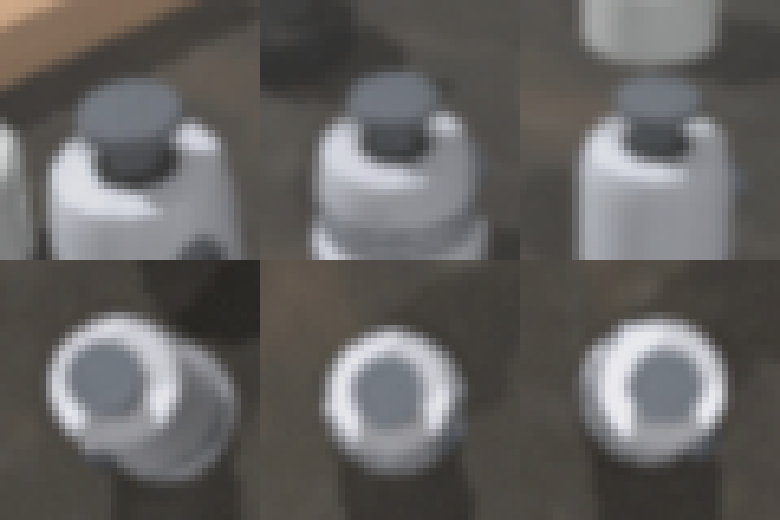

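The crops show grey-blue discs for the three pads. Their centres are about (208,248), (268,232), (321,200) in scene and (176,197), (247,210.5), (297,235) in top. I'll refine these by mask and triangulate.

Run:
```python
from h import *
seeds={'tall':((208,248),(176,197)),'short':((268,232),(247,210)),'medium':((321,200),(297,235))}
im={n:cv2.imread(f'pics/{n}0.png') for n in('scene','top')}
for k,(s,t) in seeds.items():
    rs=[];px=[]
    for n,c in(('scene',s),('top',t)):
        ref=im[n][c[1]-1:c[1]+2,c[0]-1:c[0]+2].reshape(-1,3).mean(0)
        m=(np.abs(im[n].astype(float)-ref).max(2)<22).astype(np.uint8)
        w=np.zeros_like(m);w[c[1]-9:c[1]+10,c[0]-10:c[0]+11]=1
        q,l,st,ce=cv2.connectedComponentsWithStats(m*w,connectivity=4);i=l[c[1],c[0]]
        px.append((ce[i].round(1),st[i][2:])); rs.append(ray(n,ce[i]))
    X,e=tri(rs); print(k,px,X.round(4),np.round(e,4))
print(camera_params('wrist'))
for k,h,uv in(('collar',.03,(192,157)),('knob',.03,(280,175)),('bearing',.015,(315,171)),('ring?',.03,(367,203))): print(k,plane('top',uv,h).round(3))
```

```text
tall [(array([207.2, 249.1]), array([ 16,  14, 129], dtype=int32)), (array([176.1, 198.5]), array([ 11,  12, 109], dtype=int32))] [0.5919 0.2857 0.1029] [0.0014 0.0014]
short [(array([267.8, 233.2]), array([15, 12, 94], dtype=int32)), (array([246.2, 211.3]), array([ 9, 11, 83], dtype=int32))] [0.5697 0.1391 0.0533] [0.0009 0.0009]
medium [(array([320.2, 201.4]), array([14, 11, 82], dtype=int32)), (array([296.8, 235.3]), array([10, 11, 88], dtype=int32))] [0.5158 0.0273 0.0782] [0.0005 0.0005]
{'fx': 329.88941524284, 'fy': 329.88941524284, 'cx': 279.59736983096633, 'cy': 210.1162409552032, 'k1': -0.07761499708368175, 'hand_eye': array([[-1.77899610e-04, -9.46667268e-01, -3.22212742e-01,
         8.38021594e-02],
       [ 9.99999970e-01, -1.14241527e-04, -2.16474651e-04,
        -3.61569626e-04],
       [ 1.68119391e-04, -3.22212771e-01,  9.46667260e-01,
        -1.43210923e-01],
       [ 0.00000000e+00,  0.00000000e+00,  0.00000000e+00,
         1.00000000e+00]])}
collar [0.697 0.267 0.03 ]
knob [0.656 0.063 0.03 ]
bearing [ 0.669 -0.021  0.015]
ring? [ 0.592 -0.14   0.03 ]
```

Measured heights of 103, 53 and 78 mm match the expected 105, 55 and 80. The medium setter is at about (0.516, 0.027), with at least 125 mm to any neighbour. I'll shut the gripper and go via a waypoint clear of the frame.

>>> apply_moves(
  commands=[
    [[0,0,0],[48,-61,0],1],
    [[0,0,0],[96,-122,0],1],
    [[0,0,0],[144,-183,0],1],
    [[0,0,0],[192,-244,0],1],
    [[0,0,0],[192,-244,0],1],
    [[0,0,0],[192,-244,0],1],
    [[0,0,0],[192,-244,0],1],
    [[0,0,0],[192,-244,0],1],
    [[0,0,0],[192,-244,0],1],
    [[0,0,0],[192,-244,0],1],
  ],
)

```text
t: 1.1
position: [0.3003, -0.2023, 0.2313]
tool_rot: [[0.914, 0.407, 0.0], [0.407, -0.914, -0.001], [-0.0, 0.001, -1.0]]
force: [-0.6, -0.0, 0.0]
grip_width: -0.0
finger_force: 0.0
```

>>> apply_moves(
  commands=[
    [[0,0,0],[97,-40,0],1],
    [[0,0,0],[194,-81,0],1],
    [[0,0,0],[291,-121,0],1],
    [[0,0,0],[291,-121,0],1],
    [[0,0,0],[291,-121,0],1],
    [[0,0,0],[291,-121,0],1],
    [[0,0,0],[291,-121,0],1],
    [[0,0,0],[291,-121,20],1],
    [[0,0,0],[291,-121,40],1],
    [[0,0,0],[291,-121,60],1],
    [[0,0,0],[291,-121,60],1],
    [[0,0,0],[291,-121,60],1],
  ],
)

```text
t: 2.3
position: [0.5164, 0.0272, 0.1712]
tool_rot: [[0.914, 0.407, -0.001], [0.407, -0.914, -0.0], [-0.001, -0.0, -1.0]]
force: [-0.1, -0.1, 0.5]
grip_width: -0.004
finger_force: 0.0
```

Run:
```python
from cell import *
import cv2
print(read_state()['position'],read_state()['force'])
cv2.imwrite('pics/w1.png',camera('wrist'));cv2.imwrite('pics/s1.png',camera('scene'))
```

```text
[0.51637091 0.02716442 0.17116181] [-0.05388844 -0.11872228  0.49793236]
```

View pics/w1.png

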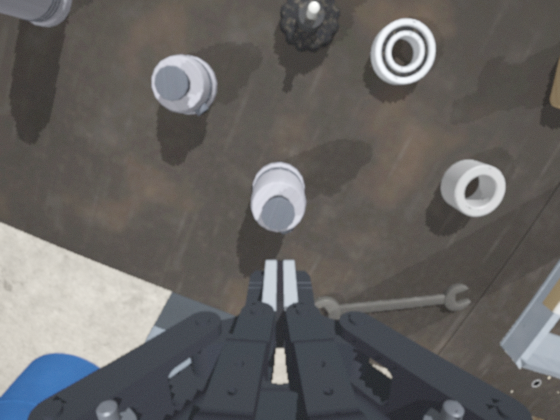

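The wrist view has the shut fingertips at (280,262) and the medium pad at (278,213), with the neighbours well clear. I'll cast that pixel onto the pad's height.

Run:
```python
from h import *
p=camera_params('wrist');s=read_state();H=p['hand_eye'];K=np.array([[p['fx'],0,p['cx']],[0,p['fy'],p['cy']],[0,0,1]])
im=cv2.imread('pics/w1.png');c=(278,213);ref=im[c[1]-2:c[1]+3,c[0]-2:c[0]+3].reshape(-1,3).mean(0)
m=(np.abs(im-ref).max(2)<20).astype(np.uint8);q,l,st,ce=cv2.connectedComponentsWithStats(m,connectivity=4);i=l[c[1],c[0]];print(ce[i],st[i])
x=cv2.undistortPoints(np.array([[ce[i]]]),K,np.array([p['k1'],0,0,0.]))[0,0]
d=s['tool_rot']@H[:3,:3]@np.r_[x,1];o=s['position']+s['tool_rot']@H[:3,3];d/=np.linalg.norm(d)
X=o+d*(.08-o[2])/d[2];print(X,s['tool_rot'].T@(X-s['position']))
o2,d2=ray('top',(296.8,235.3));print(tri([(o,d),(o2,d2),ray('scene',(320.2,201.4))]))
```

```text
[277.217012   213.82769902] [260 196  34  36 917]
[0.51713972 0.02980222 0.08      ] [ 0.00068581 -0.00221718  0.09226836]
(array([0.51593456, 0.02822774, 0.07815601]), [np.float64(0.001411052023192414), np.float64(0.0013532443233337994), np.float64(0.00032251418735828485)])
```

All three views agree within 2 mm. I'll shift (+0.5, -1.5) mm, descend to about 7 mm above the pad, then creep.

>>> apply_moves(
  commands=[
    [[0,0,0],[0.5,-1.5,20],1],
    [[0,0,0],[0.5,-1.5,40],1],
    [[0,0,0],[0.5,-1.5,60],1],
    [[0,0,0],[0.5,-1.5,75],1],
    [[0,0,0],[0.5,-1.5,80],1],
    [[0,0,0],[0.5,-1.5,84],1],
    [[0,0,0],[0.5,-1.5,84],1],
    [[0,0,0],[0.5,-1.5,84],1],
  ],
)

```text
t: 3.2
position: [0.517, 0.0299, 0.0882]
tool_rot: [[0.913, 0.408, 0.002], [0.408, -0.913, -0.0], [0.001, 0.001, -1.0]]
force: [1.1, 0.7, 0.8]
grip_width: 0.001
finger_force: 0.0
```

>>> apply_moves(
  commands=[
    [[0,0,0],[0,0,1],1],
    [[0,0,0],[0,0,2],1],
    [[0,0,0],[0,0,3],1],
    [[0,0,0],[0,0,4],1],
    [[0,0,0],[0,0,5],1],
    [[0,0,0],[0,0,6],1],
    [[0,0,0],[0,0,7],1],
    [[0,0,0],[0,0,8],1],
    [[0,0,0],[0,0,8],1],
    [[0,0,0],[0,0,8],1],
  ],
)

```text
t: 4.2
position: [0.5163, 0.03, 0.0794]
tool_rot: [[0.913, 0.408, 0.0], [0.408, -0.913, -0.0], [0.0, 0.0, -1.0]]
force: [-1.4, 0.8, 2.6]
grip_width: -0.001
finger_force: 1.0
```

Contact is starting at about 79–80 mm, as expected. I'll press on in small steps.

>>> apply_moves(
  commands=[
    [[0,0,0],[0,0,0.5],1],
    [[0,0,0],[0,0,1],1],
    [[0,0,0],[0,0,1.5],1],
    [[0,0,0],[0,0,2],1],
    [[0,0,0],[0,0,2.5],1],
    [[0,0,0],[0,0,3],1],
    [[0,0,0],[0,0,3],1],
    [[0,0,0],[0,0,3],1],
  ],
)

```text
t: 5.0
position: [0.5163, 0.03, 0.0763]
tool_rot: [[0.913, 0.408, 0.0], [0.408, -0.913, -0.0], [-0.0, 0.0, -1.0]]
force: [-1.2, 0.5, 4.1]
grip_width: -0.001
finger_force: 1.8
```

Force rises 0.5 N per mm, so I'm on the spring at about 3.7 mm. I'll go 2 mm further and hold.

>>> apply_moves(
  commands=[
    [[0,0,0],[0,0,0.5],1],
    [[0,0,0],[0,0,1],1],
    [[0,0,0],[0,0,1.5],1],
    [[0,0,0],[0,0,2],1],
    [[0,0,0],[0,0,2],1],
    [[0,0,0],[0,0,2],1],
    [[0,0,0],[0,0,2],1],
    [[0,0,0],[0,0,2],1],
    [[0,0,0],[0,0,2],1],
    [[0,0,0],[0,0,2],1],
    [[0,0,0],[0,0,2],1],
    [[0,0,0],[0,0,2],1],
  ],
)

```text
t: 6.2
position: [0.5163, 0.03, 0.0743]
tool_rot: [[0.913, 0.408, 0.0], [0.408, -0.913, -0.0], [0.0, 0.0, -1.0]]
force: [-1.0, -0.1, 4.5]
grip_width: -0.001
finger_force: 2.3
```

>>> apply_moves(
  commands=[
    [[0,0,0],[0,0,0],1],
    [[0,0,0],[0,0,0],1],
    [[0,0,0],[0,0,0],1],
    [[0,0,0],[0,0,0],1],
    [[0,0,0],[0,0,0],1],
    [[0,0,0],[0,0,0],1],
  ],
)

```text
t: 6.8
position: [0.5163, 0.03, 0.0743]
tool_rot: [[0.913, 0.408, 0.0], [0.408, -0.913, 0.0], [0.0, 0.0, -1.0]]
force: [-1.4, 0.1, 4.6]
grip_width: 0.003
finger_force: 2.3
```

Run:
```python
from cell import *
import cv2
s=read_state();print(s['position'],s['force'],s['finger_force'])
a=camera('scene')[150:260,260:380];cv2.imwrite('pics/press.png',cv2.resize(a,None,fx=5,fy=5))
```

```text
[0.51631035 0.0299981  0.07427509] [-1.41253788  0.116055    4.55846411] 2.2959110140800476
```

View pics/press.png

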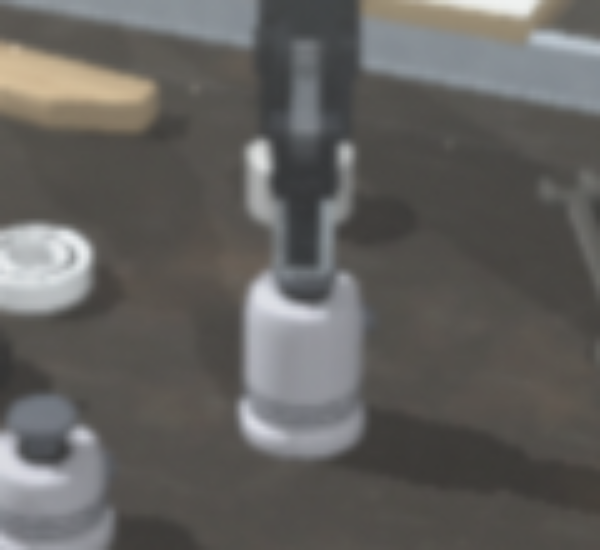

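The crop shows the fingertips at (303,275) centred on the medium pad, which is visibly lowered, and the setter upright. It has been held for over a second at about 5.5 mm and 4.6 N. Now I'll release straight up.

>>> apply_moves(
  commands=[
    [[0,0,0],[0,0,-1],1],
    [[0,0,0],[0,0,-2],1],
    [[0,0,0],[0,0,-3],1],
    [[0,0,0],[0,0,-4],1],
    [[0,0,0],[0,0,-5],1],
    [[0,0,0],[0,0,-6],1],
    [[0,0,0],[0,0,-8],1],
    [[0,0,0],[0,0,-12],1],
    [[0,0,0],[0,0,-30],1],
    [[0,0,0],[0,0,-60],1],
    [[0,0,0],[0,0,-90],1],
    [[0,0,0],[0,0,-100],1],
  ],
)

```text
t: 8.05
position: [0.5181, 0.0299, 0.1773]
tool_rot: [[0.913, 0.409, 0.005], [0.409, -0.913, -0.0], [0.004, 0.002, -1.0]]
force: [0.6, 0.0, 0.5]
grip_width: 0.001
finger_force: 0.0
```

>>> apply_moves(
  commands=[
    [[0,0,0],[0,0,0],1],
    [[0,0,0],[0,0,0],1],
    [[0,0,0],[0,0,0],1],
    [[0,0,0],[0,0,0],1],
  ],
)

```text
t: 8.45
position: [0.5154, 0.0301, 0.1729]
tool_rot: [[0.913, 0.408, -0.003], [0.408, -0.913, 0.0], [-0.002, -0.001, -1.0]]
force: [0.5, 0.3, 0.2]
grip_width: -0.0
finger_force: 0.0
```

Run:
```python
from cell import *
import cv2,numpy as np
s=read_state();print(s['position'],s['force'])
f=lambda i:cv2.resize(i[150:260,260:380],None,fx=3.3,fy=3.3)
cv2.imwrite('pics/after.png',np.hstack([f(cv2.imread('pics/scene0.png')),f(camera('scene'))]))
```

```text
[0.51537337 0.03007964 0.17293176] [0.54379993 0.25017673 0.15194488]
```

View pics/after.png

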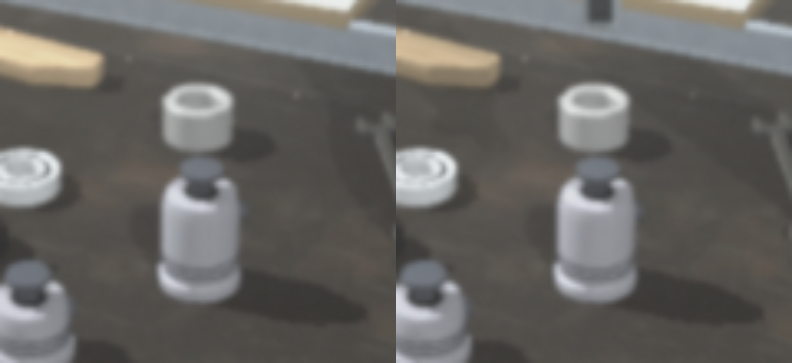

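Before (left) and after (right) match: the pad, at (201,170) before and (598,170) after, is up again and the setter hasn't moved. The gripper is clear.

```bash
python3 -c "
from cell import *
print(sign_off())"
```

```text
the job is handed in; nothing more can be done
None
```

The medium setter's plunger moves freely: I pressed it about 5.5 mm down at about 4.6 N for over a second, and it sprang back fully; the setter did not move, nothing else was touched, and the job is handed in.

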